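Clamp the sample carrier to the click

TASK

Slide the sample carrier under the bridge of the bench clamp, between the guides and fully home against the back stop, and leave it there. Then tighten the clamp by swinging its torque-limiting lever clockwise (seen from above) until it first clicks, stop there without overtightening, and let go so that the lever springs back; leave the other things on the bench alone.

Things in the scene. Friction and masses are not known exactly. Their poses are not given: they have to be found in the camera images.
- clamp: Bench clamp: grey base plate fixed to the bench, 136 mm wide, 12 mm high, with an aluminium bridge over it that carries the clamp screw. Origin on the bench top under the screw axis, z up; its mouth opens to its own -x. The base reaches from x = -130 to +75 mm. The bridge spans x = -18 to +18 mm, posts 100 mm apart inside, underside 50 mm and top 68 mm above the bench.
- clamp_mouth (a point): Middle of the base's front edge, on its top (12 mm above the bench), 130 mm before the screw axis; axes as the clamp. Two steel guides, 7 mm high, run inward from here: about 90 mm apart at the mouth, narrowing to 76 mm at 40 mm in.
- clamp_home (a point): Point on the base's top, 30 mm before the screw axis, where the carrier's origin lies when it is fully home; axes as the clamp. The back stop (14 mm high) has its face 90 mm beyond this point, on +x. The round rubber foot (34 mm across) on the screw axis is 4 to 7 mm above a carrier at the start.
- carrier: Loose aluminium plate, 180 (x) x 70 (y) x 10 mm, about 0.25 kg (half of it the grip), with a black upright grip on its top near its -x end. Origin at the centre of its underside, z up; its +x end goes in first, so that the carrier's axes lie as the clamp's.
- carrier_grip (a point): Centre of the carrier's upright grip: 62 mm from the carrier's origin towards -x, 34 mm above its underside. The grip is 16 mm thick (y), 44 mm long (x) and its top is 46 mm above the underside.
- lever_axis (a point): Point on the upright screw axis, over the clamp's origin, at the lever's height, 105 mm above the bench; axes as the clamp. The lever swings about it. Its hub is 46 mm across, top 122 mm above the bench; a clutch housing 36 mm wide reaches 65 mm out along the lever. Opposite the lever, a small rib on the hub stands over one on the steel collar of the screw; when the clutch slips they part.
- lever_grip (a point): Middle of the lever's black round grip (24 mm thick, 72 mm long), 120 mm from the screw axis, 105 mm above the bench; x axis outward along the lever. The level lever points away from the clamp's mouth: 29 degrees left (anticlockwise) of the clamp's +x when the screw reads 0, swinging clockwise over +x as it tightens.
- screw (a joint): Turn of the clamp screw, rad, growing clockwise from above (tightening; 20 mm of foot travel per rad); 0 to 0.15 at the start. Drag 0.6 N m; the foot meets the carrier at about 0.35, from there the torque rises by about 1 N m per rad, and the clutch clicks at 1.0 N m, at about 0.76. Past 0.90 it is overtightened. It stays where it is left. With no carrier there is no click.
- lever (a joint): Slip of the lever against the screw, rad: 0 (within 0.02) while it turns the screw. At 1.0 N m (8 N at the grip) the clutch clicks: the lever breaks away and swings on up to 0.25 rad, resistance falling to 0.2 N m, while the screw stands still; at 0.25 it meets a stop and would turn the screw further. Let go, it springs back to 0.
- solvent_bottle: White squeeze bottle, 71 mm across, 148 mm high; bystander. Origin at the centre of its underside.
- felt_tin: Round tin with dark green lid, 66 mm across, 30 mm high; bystander. Origin at the centre of its underside.
- weight_1: Brass weight with a knob, 36 mm across, 40 mm high; bystander. Origin at the centre of its underside.

How it is judged:
On the way, in this order (a step that is already met when the one before it is completed fails the run):
1. the carrier lies fully home under the bridge (x of carrier in the frame of clamp_home above -0.007 m and y of carrier in the frame of clamp_home between -0.007 and 0.007 m and z of carrier in the frame of clamp_home below 0.004 m and angle between the x axis of carrier and the x axis of clamp, either way round below 0.12 rad and angle between carrier's own z axis and vertical below 0.06 rad), for 0.2 s.
2. the lever clicks (breaks away) with the foot pressing on the carrier (value of joint lever above 0.1 rad and value of joint screw above 0.65 rad).
At the end, for the whole second after the job is handed in: The carrier lies at rest, flat on the clamp's base, within 7 mm of home both ways and 0.12 rad of square; the screw stands between 0.70 and 0.90 rad (tight, not overtightened) and the lever has sprung back (slip below 0.05 rad) (all of step 1 and value of joint screw between 0.7 and 0.9 rad and value of joint lever below 0.05 rad and linear speed of carrier below 0.02 m/s); the robot touches nothing.
It fails at once if the clamp is overtightened: the screw passes 0.90 rad (value of joint screw above 0.9 rad).
It fails at once if a bystander (bottle, tin or weight) is moved more than 30 mm (distance of any of solvent_bottle, felt_tin, weight_1 from where it was at the start of the episode above 0.03 m).
It also fails if it takes over 69 s, if anything falls off the work surface, if the arm or the gripper's body presses on something with over 40 N, if the wrist force passes 120 N, or if a joint passes its speed limit or range.

ROBOT

A 6-joint arm with a two-finger parallel gripper is mounted at the origin on a cart in front of the work surface, level with it; the furniture and walls round the work are solid. World frame = base frame: x ahead of the robot, y to its left, z up, the work surface at z = 0. Lengths are in m, angles in rad, forces in N, time in s.
With the tool pointing down it reaches from about 0.35 to 0.975 m from the base axis. Payload 7.1 kg.
Tool frame: the origin (TCP) lies midway between the tips of the shut fingers; the grasp point (between the pads) lies 19 mm behind it; z points along the fingers, x is the direction in which the jaws open and shut, and the axes are right-handed (so a half turn about z gives the same grasp; the last joint's range is limited). The gripper opens to 88 mm and grips with 3 to 60 N. Pads are 20 mm wide; open, the fingers measure 115 mm over their backs; the gripper's body (75 mm by 178 mm) begins 61 mm behind the grasp point.
Start: joints at [-1.197, 0.423, 1.63, -0, 1.089, -0.019], TCP at [0.239, -0.577, 0.223] pointing down, gripper open.
Joint ranges: [-3, 3], [-0.9, 2.11], [0.09, 2.58], [-1.31, 4.45], [0.11, 2.69], [-2.54, 2.54]. Speed limits (rad/s): [2.39, 2.39, 3.01, 3.14, 3.14, 3.14].

INTERFACE

Orientations are given as a unit quaternion [w, x, y, z].
In Python, from station import move_pose, movel, movej, command_gripper, wait, inverse_kinematics, read_camera, camera_info, MotionError, job_done, get_time, get_joint_pos, get_qvel, get_effort, get_tcp_pos, get_ee_rot, get_ft_force, get_ft_torque, get_grip_width gives the robot as it stands. Calls block until the motion is done:
- move_pose(position, orientation): joint-space move of the TCP to a pose.
- movel(position, frame=None, v=0.15, until_force=None): straight line of the TCP; frame=None keeps the orientation; v is the mean speed in m/s. With until_force (N) it stops when the force on the tool has changed by that much, and returns True; else False.
- movej(angles): joint-space move.
- command_gripper(opening): opening from 0.0 (shut) to 1.0 (fully open); the grip force is fixed at half the most; returns when the fingers have stopped.
- wait(seconds).
- inverse_kinematics(position, orientation): joint angles nearest the present ones, or None.
- read_camera(name): name is "side" or "top"; returns the picture (420x560x3 uint8, red, green, blue); there is no depth.
- camera_info(name): a dict with "intrinsics" (3x3 intrinsics, pixels), "T" (4x4, takes a point from camera to world coordinates). Camera axes: x right, y up, looking along -z (the intrinsics and any distortion apply to the point x, -y, -z); pixel columns grow to the right and rows downward; lengths in m; the calibration is good to about 2 mm. A picture is of the moment at which its call begins. camera_info takes no time and is no camera call.
A pose or a line that the arm cannot do raises MotionError and nothing moves.
- job_done(): hands the job in, once; it reports no verdict.
Readings, each from a call of its own:
- get_time(): time.
- get_joint_pos(): joint angles.
- get_qvel(): joint speeds.
- get_effort(): joint torques, N m.
- get_tcp_pos(): TCP position.
- get_ee_rot(): TCP orientation.
- get_ft_force(): force on the tool from outside, world axes, zero at the start.
- get_ft_torque(): the same for the moment, N m.
- get_grip_width(): opening from 0.0 (shut) to 1.0 (fully open).
Only numpy, scipy, OpenCV 4.12 (cv2) and the standard library are available. Lean on these libraries where they do the work, as an engineer would, in place of code of your own. Each camera call takes 0.05 s, during which the arm holds its last target.

## Working session

There is one attempt and no reset: what is moved stays moved. The work goes in short steps, each a Python script; the robot and the scene stay as the last script left them, time stands still between calls to the robot, and variables do not carry over. Pictures are saved under pics/ and viewed, and the job is handed in when it is done.

```bash
mkdir -p pics; ls; python3 - <<'E'
from station import *
import cv2
for n in("side","top"):
    cv2.imwrite(f"pics/{n}0.png",cv2.cvtColor(read_camera(n),cv2.COLOR_RGB2BGR)); print(n,camera_info(n))
print(get_time(),get_ee_rot(),get_tcp_pos())
E
```

```text
pics
side {'intrinsics': array([[520.83409628,   0.        , 284.44549156],
       [  0.        , 520.83409628, 220.78828549],
       [  0.        ,   0.        ,   1.        ]]), 'T': array([[ 0.98597127,  0.0521332 , -0.15856479,  0.2928617 ],
       [-0.1657518 ,  0.41776804, -0.89330633, -1.23060408],
       [ 0.01967238,  0.90705678,  0.42054845,  0.57795817],
       [ 0.        ,  0.        ,  0.        ,  1.        ]])}
top {'intrinsics': array([[453.25343436,   0.        , 279.90403841],
       [  0.        , 453.25343436, 213.51990007],
       [  0.        ,   0.        ,   1.        ]]), 'T': array([[-0.03004096,  0.99780499, -0.05901475,  0.43361994],
       [-0.9995149 , -0.03047288, -0.00643244, -0.1799359 ],
       [-0.00821667,  0.05879289,  0.99823639,  0.99982423],
       [ 0.        ,  0.        ,  0.        ,  1.        ]])}
0.1 [-3.83544527e-04  8.31507524e-01 -5.55513042e-01 -5.91515732e-04] [ 0.23905245 -0.57693814  0.22195816]
```

View pics/side0.png

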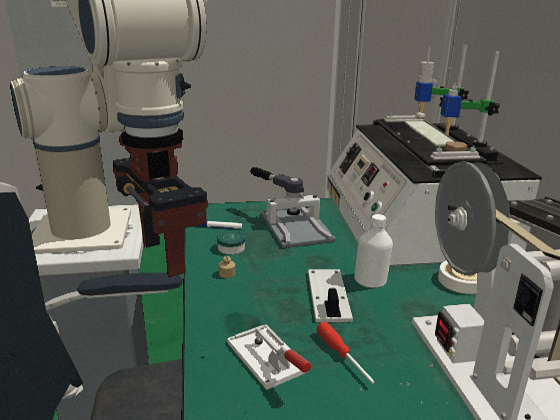

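View pics/top0.png

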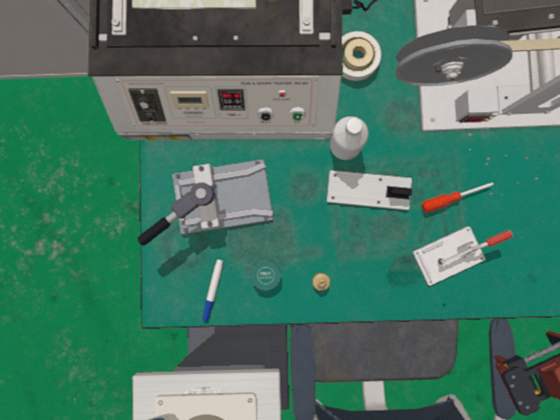

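```bash
python3 - <<'E'
import cv2
a=cv2.imread("pics/top0.png"); c=a[140:270,130:430]; cv2.imwrite("pics/topc.png",cv2.resize(c[:,0:160],None,fx=5,fy=4.5,interpolation=cv2.INTER_CUBIC)[:600])
c=a[150:230,310:430]; cv2.imwrite("pics/topd.png",cv2.resize(c,None,fx=6,fy=6,interpolation=cv2.INTER_CUBIC))
a=cv2.imread("pics/side0.png"); c=a[150:330,240:400]; cv2.imwrite("pics/sidec.png",cv2.resize(c,None,fx=3.3,fy=3.3,interpolation=cv2.INTER_CUBIC))
E
```

```text
(no output)
```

View pics/topc.png

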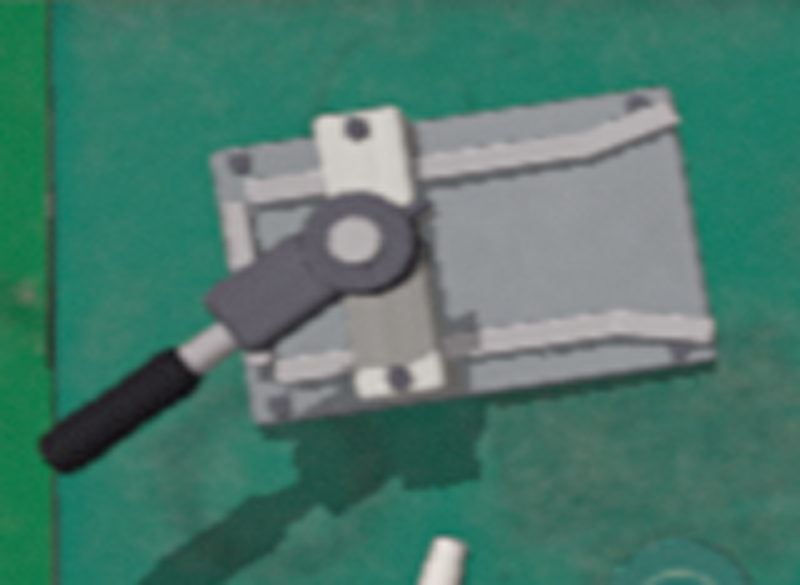

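View pics/topd.png

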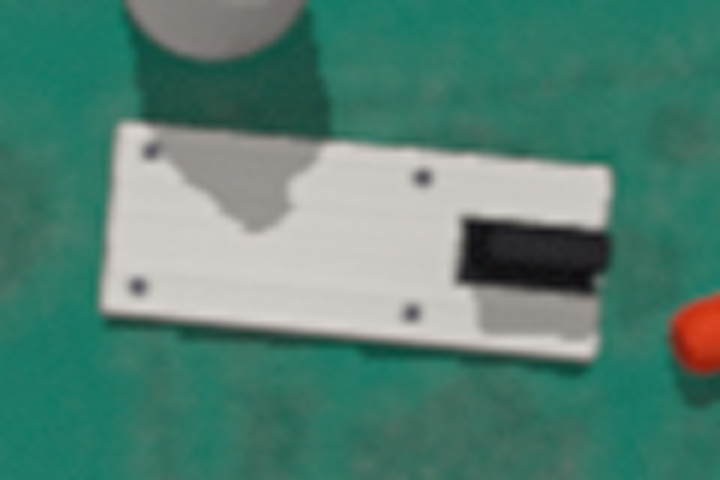

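View pics/sidec.png

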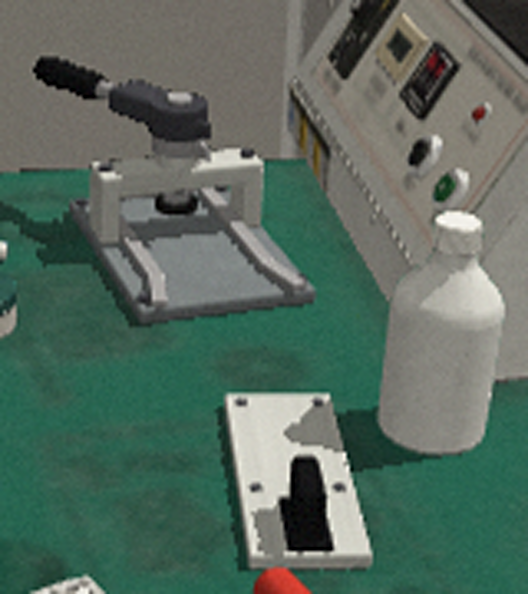

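```bash
cat > h.py <<'E'
import numpy as np, cv2
from station import *
from scipy.spatial.transform import Rotation as R
def cast(cam,px,z):
    i=camera_info(cam);K=i["intrinsics"];T=i["T"]
    p=np.atleast_2d(np.array(px,float)); d=np.c_[(p[:,0]-K[0,2])/K[0,0],-(p[:,1]-K[1,2])/K[1,1],-np.ones(len(p))]@T[:3,:3].T
    o=T[:3,3]; return o+d*((z-o[2])/d[:,2])[:,None]
def proj(cam,P):
    i=camera_info(cam);K=i["intrinsics"];T=i["T"]
    q=(np.atleast_2d(P)-T[:3,3])@T[:3,:3]; return np.c_[K[0,0]*q[:,0]/-q[:,2]+K[0,2],K[1,1]*q[:,1]/q[:,2]+K[1,2]]
def down(psi): # tool z down, tool x at world angle psi
    x=np.array([np.cos(psi),np.sin(psi),0]);z=np.array([0,0,-1.]);y=np.cross(z,x)
    q=R.from_matrix(np.c_[x,y,z]).as_quat(); return [q[3],q[0],q[1],q[2]]
def snap(n,f):
    a=read_camera(n); cv2.imwrite(f"pics/{f}.png",cv2.cvtColor(a,cv2.COLOR_RGB2BGR)); return a
E
python3 - <<'E'
from h import *
np.set_printoptions(precision=4,suppress=True)
c=cast("top",[(329.7,170.3),(411.8,178),(410,207.8),(326.7,201.3)],.01)
print("carrier",c[:,:2],np.linalg.norm(c-np.roll(c,-1,0),axis=1),c.mean(0))
u=(c[0]+c[3]-c[1]-c[2]);print("ang",np.arctan2(u[1],u[0]))
g=cast("top",[(398,0)],.046)
b=cast("top",[(263.6,159.6),(172.4,174.4),(181.6,232.2),(273.2,218.2)],.012)
print("base",b[:,:2],np.linalg.norm(b-np.roll(b,-1,0),axis=1))
m=(b[0]+b[3])/2; k=(b[1]+b[2])/2; u=k-m;u/=np.linalg.norm(u);print("mouth",m,"ang",np.arctan2(u[1],u[0]),"axis",m+.13*u,(m+k)/2+u*.0275)
h=cast("top",[(201,193.3)],.122);print("hub",h)
# lever grip: ends of black grip
print("grip ctr",cast("top",[(130+118/5,140+410/4.5)],.105))
# side checks
s=lambda x,y:(240+x/3.3,150+y/3.3)
print("side carrier",cast("side",[s(227,397),s(331,397),s(370,556),s(250,556)],.01))
print("side base", cast("side",[s(315,292),s(140,312)],.012))
print("side hub", cast("side",[s(182,98)],.122))
E
```

```text
carrier [[ 0.5839 -0.2858]
 [ 0.5613 -0.465 ]
 [ 0.496  -0.458 ]
 [ 0.5158 -0.2768]] [0.1806 0.0657 0.1823 0.0687] [ 0.5392 -0.3714  0.01  ]
ang 1.4535199444280624
base [[ 0.6119 -0.1413]
 [ 0.5854  0.0601]
 [ 0.4578  0.042 ]
 [ 0.4822 -0.1586]] [0.2031 0.1289 0.2022 0.1308]
mouth [ 0.547 -0.15   0.012] ang 1.6968998880493154 axis [ 0.5307 -0.021   0.012 ] [ 0.5308 -0.0222  0.012 ]
hub [[ 0.5296 -0.0218  0.122 ]]
grip ctr [[0.4593 0.0766 0.105 ]]
side carrier [[ 0.5171 -0.2809  0.01  ]
 [ 0.5847 -0.29    0.01  ]
 [ 0.5603 -0.4644  0.01  ]
 [ 0.4933 -0.4551  0.01  ]]
side base [[ 0.6119 -0.144   0.012 ]
 [ 0.4795 -0.1588  0.012 ]]
side hub [[ 0.5322 -0.0235  0.122 ]]
```

```bash
python3 - <<'E'
from h import *
np.set_printoptions(precision=4,suppress=True)
a=cv2.imread("pics/top0.png"); cv2.imwrite("pics/b1.png",cv2.resize(a[100:190,310:390],None,fx=6,fy=6,interpolation=cv2.INTER_CUBIC))
# side: bottle base sides at sidec (380..490), base lowest y 450
s=lambda x,y:(240+x/3.3,150+y/3.3)
print(cast("side",[s(432,450)],0), cast("side",[s(380,432),s(489,436)],0.0))
print("cap top side",cast("side",[s(461,220)],.148), cast("top",[(354,126)],.148))
print("panel",cast("top",[(130,138),(330,138)],0.0))
E
```

```text
[[ 0.6361 -0.3463  0.    ]] [[ 0.6096 -0.3209  0.    ]
 [ 0.678  -0.335   0.    ]]
cap top side [[ 0.6489 -0.3216  0.148 ]] [[ 0.6463 -0.3203  0.148 ]]
panel [[ 0.6722  0.1567 -0.    ]
 [ 0.6579 -0.2902 -0.    ]]
```

View pics/b1.png

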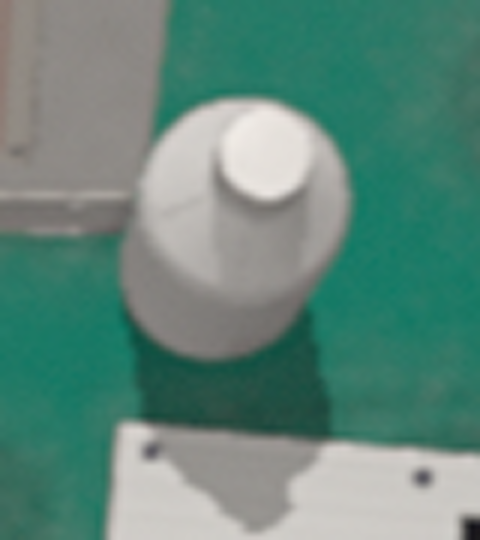

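```bash
python3 - <<'E'
from h import *
np.set_printoptions(precision=4,suppress=True)
a=1.45; u=np.array([np.cos(a),np.sin(a)]); g=np.array([.539,-.372])-.062*u; print(g)
q=down(a-np.pi/2)
move_pose([g[0],g[1],.16],q); print(get_tcp_pos(),get_time(),get_joint_pos())
movel([g[0],g[1],.016],until_force=10,v=.1); print(get_tcp_pos(),get_ft_force())
snap("side","g1");snap("top","g1t")
E
```

```text
[ 0.5315 -0.4335]
[ 0.5308 -0.4344  0.1603] 1.3583 [-0.703   0.5789  1.5269 -0.0004  1.0357 -0.5803]
[ 0.532  -0.4339  0.0168] [-0.2314 -0.0131 -0.2567]
```

View pics/g1.png

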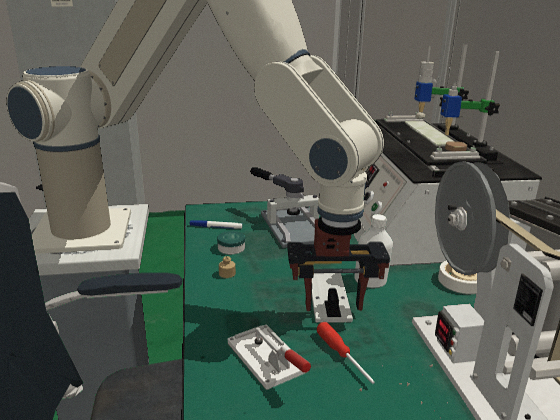

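```bash
python3 - <<'E'
from h import *
np.set_printoptions(precision=4,suppress=True)
command_gripper(0.0); print(get_grip_width()*88, get_tcp_pos())
p=get_tcp_pos()
movel([p[0],p[1],.105],v=.1); print(get_ft_force())
movel([.50,-.43,.105],v=.12)
C=1.697; u=np.array([np.cos(C),np.sin(C)]); ax=np.array([.5307,-.0215])
q=down(C-np.pi/2)
move_pose([.50,-.43,.105],q)
movel([.53,-.245,.105],v=.12)
g=ax-.2258*u; print(g)
movel([g[0],g[1],.105],v=.12)
movel([g[0],g[1],.045],v=.1)
print(get_tcp_pos(),get_ft_force(),get_grip_width()*88,get_time())
snap("top","h1t");snap("side","h1")
E
python3 - <<'E'
import cv2
a=cv2.imread("pics/h1t.png"); cv2.imwrite("pics/h1tc.png",cv2.resize(a[140:270,150:350],None,fx=4,fy=4,interpolation=cv2.INTER_CUBIC))
a=cv2.imread("pics/h1.png"); cv2.imwrite("pics/h1c.png",cv2.resize(a[140:300,240:420],None,fx=3.7,fy=3.7,interpolation=cv2.INTER_CUBIC))
E
```

```text
15.590595345855949 [ 0.5315 -0.4335  0.016 ]
[-0.2179 -0.1045 -2.7516]
[ 0.5591 -0.2455]
[ 0.5593 -0.2456  0.0452] [ 0.2612 -0.1337 -2.6487] 15.97018130155169 8.8083
```

View pics/h1tc.png

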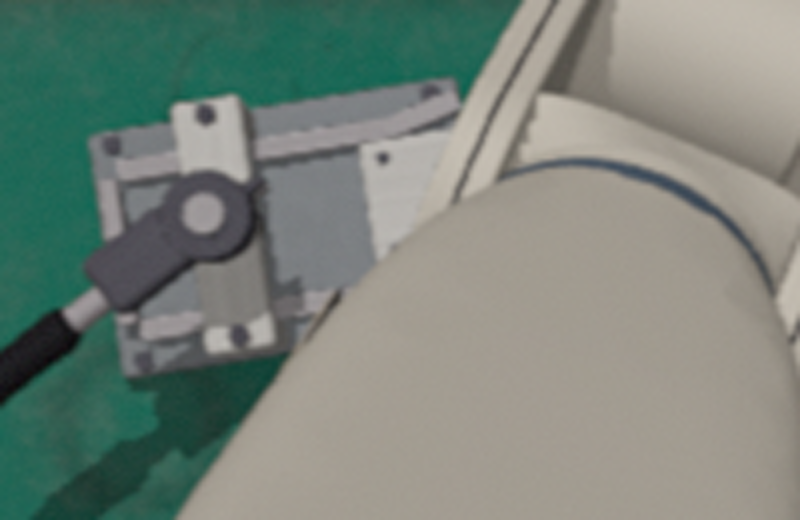

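View pics/h1c.png

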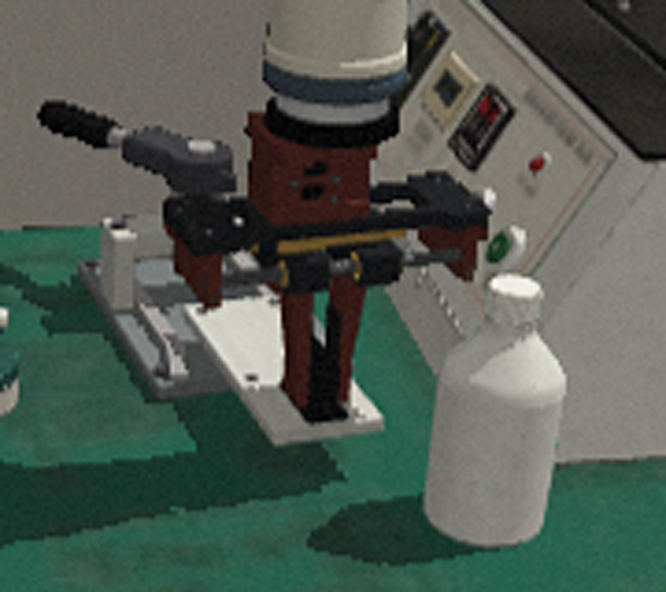

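```bash
python3 - <<'E'
from h import *
np.set_printoptions(precision=4,suppress=True)
C=1.697; u=np.array([np.cos(C),np.sin(C)]); v=np.array([-u[1],u[0]]); ax=np.array([.5307,-.0215])
f=lambda x,y,z:[ (lambda d:np.array([d@u,d@v]))(cast("top",[(150+x/4,140+y/4)],z)[0,:2]-ax)]
print("corner",f(362,147,.039),"front low",f(378,256,.039))
print("guide+ inner top",f(270,160,.019),f(370,144,.019))
print("guide other inner top",f(300,296,.019),f(335,291,.019), f(150,320,.019))
print("screw collar/hub",f(204,213,.122))
print("posts bolts",f(206,114,.068),f(240,337,.068))
E
```

```text
corner [array([-0.0751, -0.0317])] front low [array([-0.0747,  0.0273])]
guide+ inner top [array([-0.023 , -0.0356])] [array([-0.0782, -0.0357])]
guide other inner top [array([-0.0281,  0.0404])] [array([-0.0473,  0.0406])] [array([0.0542, 0.0405])]
screw collar/hub [array([-0.0002,  0.001 ])]
posts bolts [array([ 0.0002, -0.057 ])] [array([-0.0003,  0.0602])]
```

```bash
python3 - <<'E'
from h import *
np.set_printoptions(precision=4,suppress=True)
C=1.697; u=np.array([np.cos(C),np.sin(C)]); v=np.array([-u[1],u[0]]); ax=np.array([.5307,-.0215])
g=ax-.2258*u-.0008*v
movel([g[0],g[1],.045],v=.05)
print(movel([g[0],g[1],.0285],v=.03,until_force=6),get_tcp_pos(),get_ft_force())
snap("top","l1t")
g=ax-.180*u-.0008*v
print(movel([g[0],g[1],.0285],v=.04,until_force=10),get_tcp_pos(),get_ft_force(),get_time())
snap("side","l1")
E
python3 - <<'E'
import cv2
a=cv2.imread("pics/l1.png"); cv2.imwrite("pics/l1c.png",cv2.resize(a[140:300,240:420],None,fx=3.7,fy=3.7,interpolation=cv2.INTER_CUBIC))
E
```

```text
False [ 0.5599 -0.2454  0.0284] [-0.5547  0.4863 -2.3983]
False [ 0.5542 -0.2002  0.0285] [-0.2449 -0.9765 -2.7267] 11.2
```

View pics/l1c.png

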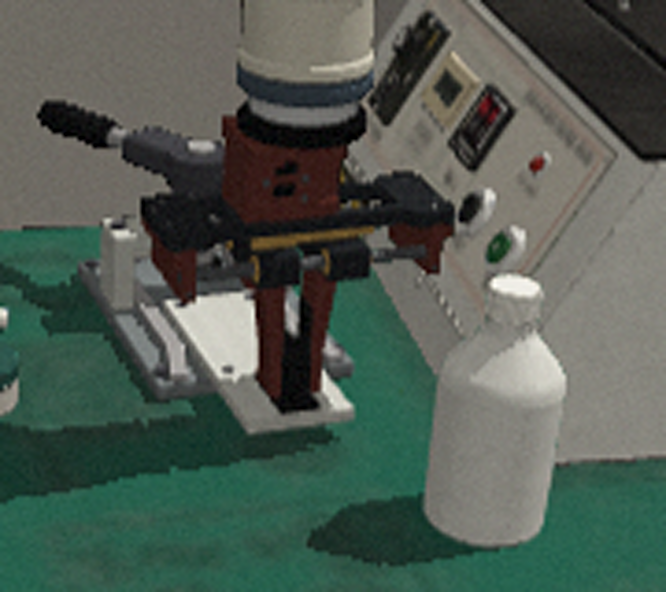

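```bash
python3 - <<'E'
from h import *
np.set_printoptions(precision=4,suppress=True)
C=1.697; u=np.array([np.cos(C),np.sin(C)]); v=np.array([-u[1],u[0]]); ax=np.array([.5307,-.0215])
S=lambda:[(np.array(get_tcp_pos()[:2])-ax)@u,(np.array(get_tcp_pos()[:2])-ax)@v]
for s,vv,f in((-.100,.05,10),(-.084,.02,10)):
    g=ax+s*u-.0005*v
    r=movel([g[0],g[1],.0285],v=vv,until_force=f); print(s,r,S(),get_ft_force(),get_time())
    if r: break
snap("side","m1");snap("top","m1t")
E
python3 - <<'E'
import cv2
a=cv2.imread("pics/m1.png"); cv2.imwrite("pics/m1c.png",cv2.resize(a[140:300,240:420],None,fx=3.7,fy=3.7,interpolation=cv2.INTER_CUBIC))
a=cv2.imread("pics/m1t.png"); cv2.imwrite("pics/m1tc.png",cv2.resize(a[140:270,150:350],None,fx=4,fy=4,interpolation=cv2.INTER_CUBIC))
E
```

```text
-0.1 False [np.float64(-0.10024179386738191), np.float64(-0.000539269302780859)] [ 0.7177  0.5671 -2.5933] 13.0
-0.084 True [np.float64(-0.09245924196342531), np.float64(-0.0012056663190792322)] [ 0.9295 -2.5396 -1.686 ] 13.5083
```

View pics/m1c.png

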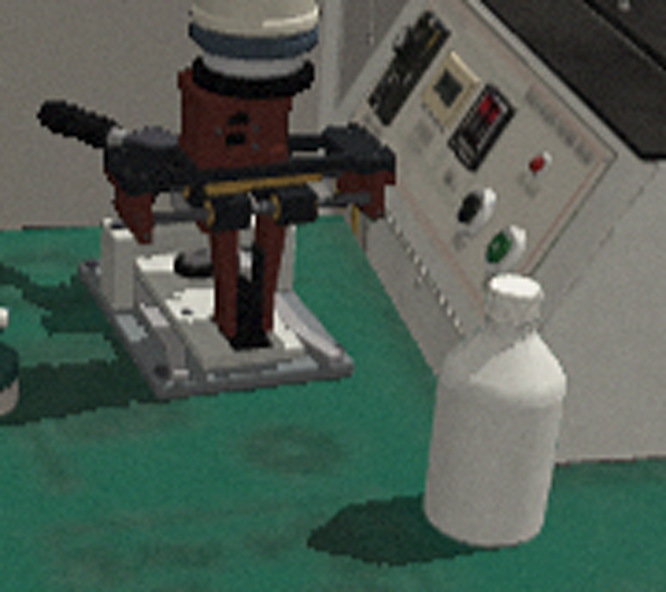

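View pics/m1tc.png

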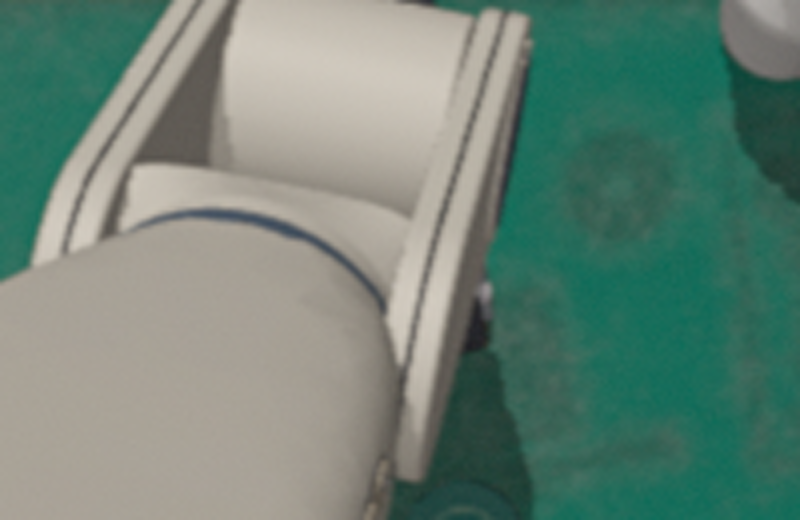

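```bash
python3 - <<'E'
from h import *
np.set_printoptions(precision=4,suppress=True)
command_gripper(0.6); print(get_grip_width(),get_ft_force())
p=get_tcp_pos(); movel([p[0],p[1],.20],v=.15)
command_gripper(0.0)
move_pose([.36,-.02,.25],down(.1)); print(get_ft_force(),get_time(),get_joint_pos())
snap("side","n1");snap("top","n1t")
E
python3 - <<'E'
import cv2
a=cv2.imread("pics/n1.png"); cv2.imwrite("pics/n1c.png",cv2.resize(a[140:300,240:420],None,fx=3.7,fy=3.7,interpolation=cv2.INTER_CUBIC))
a=cv2.imread("pics/n1t.png"); cv2.imwrite("pics/n1tc.png",cv2.resize(a[140:280,120:300],None,fx=4,fy=4,interpolation=cv2.INTER_CUBIC))
E
```

```text
0.597594548965457 [ 0.1479 -0.2206  0.0304]
[ 0.688  -0.0199 -0.6217] 17.4083 [-0.0887 -0.0274  2.1365 -0.0001  1.0304 -0.1889]
```

View pics/n1c.png

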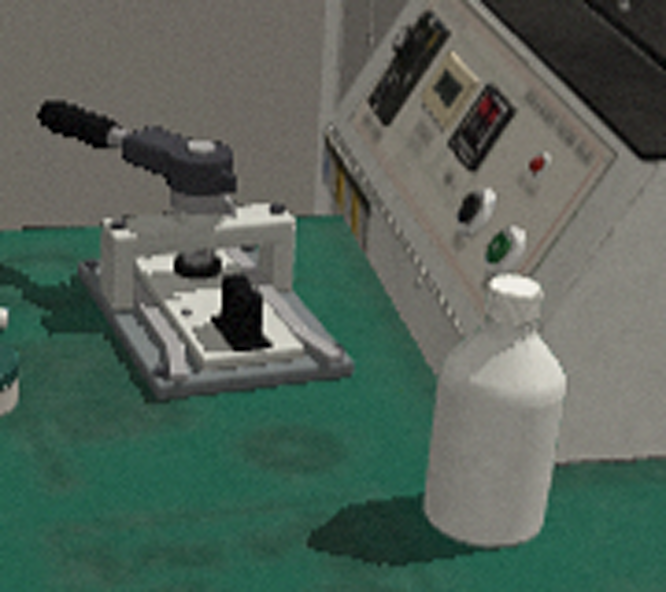

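View pics/n1tc.png

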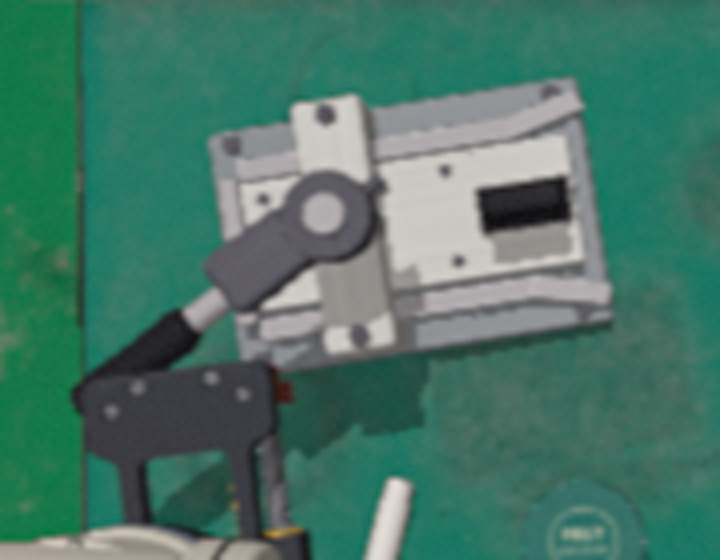

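```bash
cat > lev.py <<'E'
from h import *
ax=np.array([.5292,-.0217]); TH0=2.189; Z=.086
def pt(th,d): 
    r=np.array([np.cos(th),np.sin(th)]); t=np.array([-r[1],r[0]]); p=ax+.12*r+d*t
    return [p[0],p[1],Z],down(th-np.pi/2),t
def F(t): return float(np.mean([np.dot(get_ft_force()[:2],t) for _ in range(3)]))
E
python3 - <<'E'
from lev import *
np.set_printoptions(precision=4,suppress=True)
p,q,t=pt(TH0,.06)
move_pose([p[0],p[1],.22],q); movel(p,v=.12); print("f0",F(t),get_time())
p,q,t=pt(TH0,.015)
r=movel(p,v=.03,until_force=2.5); c=np.array(get_tcp_pos()[:2])
d=(c-pt(TH0,0)[0][:2])@t; print(r,"d0",d,F(t),get_ft_force(),get_time())
snap("top","c1t");snap("side","c1")
E
python3 - <<'E'
import cv2
a=cv2.imread("pics/c1.png"); cv2.imwrite("pics/c1c.png",cv2.resize(a[120:280,200:380],None,fx=3.7,fy=3.7,interpolation=cv2.INTER_CUBIC))
E
```

```text
f0 0.3975284511976543 19.2083
True d0 0.0193470275633069 1.8779580009180397 [-1.0835 -1.7168 -0.4902] 20.4667
```

View pics/c1c.png

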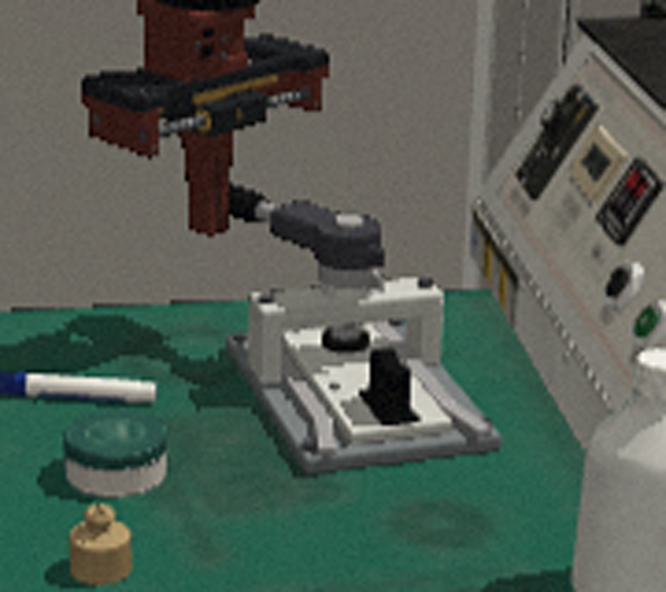

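View pics/c1t.png

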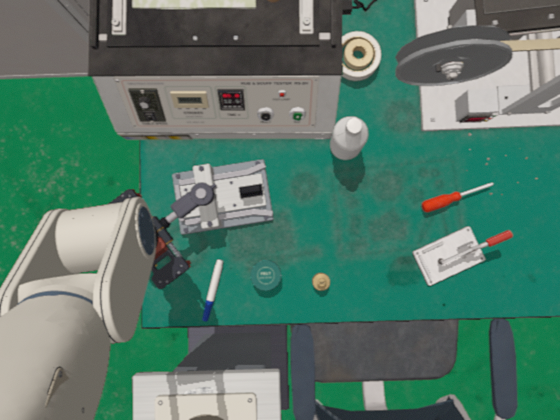

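```bash
python3 - <<'E'
from lev import *
np.set_printoptions(precision=4,suppress=True)
d=.0193
for s in list(np.arange(.06,.61,.06))+[.64,.67]:
    p,q,t=pt(TH0-s,d)
    movel(p,q,v=.05); f=F(t); print(f"{s:.2f} {f:.2f} {get_time():.2f}")
    if f>14: break
snap("side","s1")
E
python3 - <<'E'
import cv2
a=cv2.imread("pics/s1.png"); cv2.imwrite("pics/s1c.png",cv2.resize(a[120:280,220:400],None,fx=3.7,fy=3.7,interpolation=cv2.INTER_CUBIC))
E
```

```text
0.06 3.01 20.86
0.12 2.87 21.15
0.18 3.24 21.44
0.24 3.02 21.73
0.30 3.37 22.02
0.36 3.38 22.32
0.42 3.37 22.61
0.48 4.10 22.90
0.54 4.58 23.19
0.60 4.73 23.48
0.64 5.90 23.73
0.67 5.51 23.98
```

View pics/s1c.png

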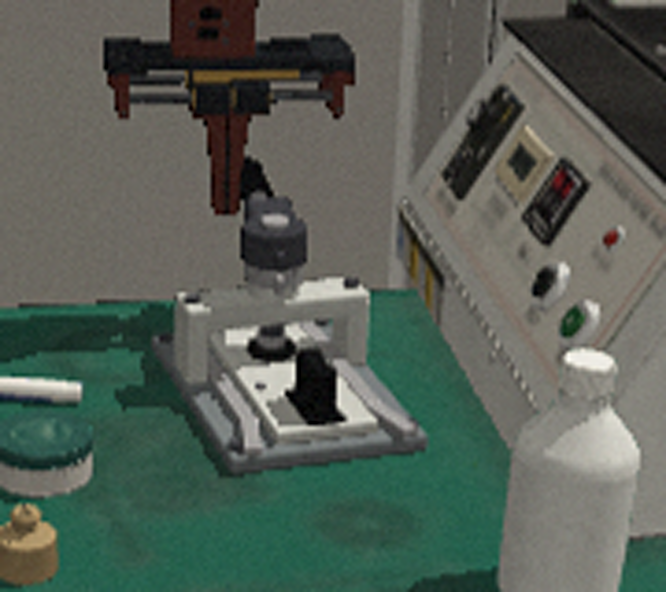

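```bash
python3 - <<'E'
from lev import *
d=.0193; pk=0
for s in np.arange(.69,.90,.02):
    p,q,t=pt(TH0-s,d)
    movel(p,q,v=.04); f=F(t); pk=max(pk,f); print(f"{s:.2f} {f:.2f} {get_time():.2f}")
    if f<pk-2: print("drop"); break
snap("side","s2");snap("top","s2t")
E
python3 - <<'E'
import cv2
a=cv2.imread("pics/s2.png"); cv2.imwrite("pics/s2c.png",cv2.resize(a[150:260,260:350],None,fx=5.4,fy=5.4,interpolation=cv2.INTER_CUBIC))
E
```

```text
0.69 6.57 24.28
0.71 7.41 24.53
0.73 8.90 24.78
0.75 7.23 25.03
0.77 8.21 25.28
0.79 7.67 25.53
0.81 7.36 25.78
0.83 6.71 26.03
drop
```

View pics/s2c.png

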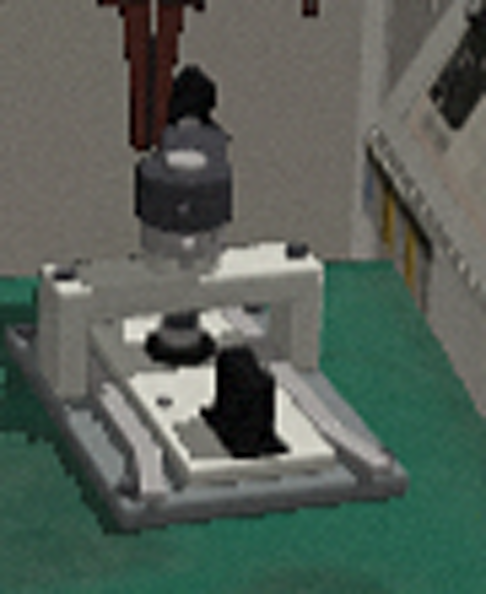

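View pics/s2t.png

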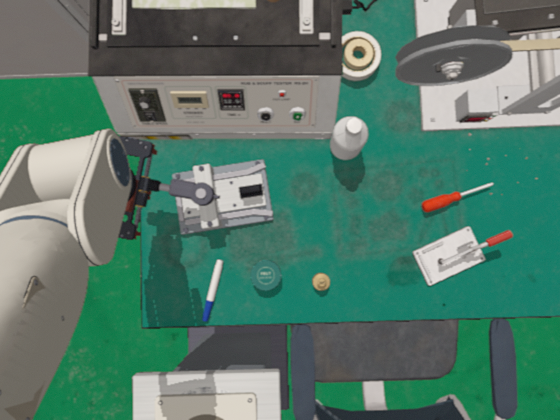

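```bash
python3 - <<'E'
import cv2,numpy as np
L=[cv2.resize(cv2.imread(f"pics/{n}.png")[165:215,270:315],None,fx=8,fy=8,interpolation=cv2.INTER_CUBIC) for n in("s1","s2")]
cv2.imwrite("pics/r.png",np.hstack(L))
a=cv2.imread("pics/s2t.png"); cv2.imwrite("pics/s2tc.png",cv2.resize(a[150:240,120:230],None,fx=6,fy=6,interpolation=cv2.INTER_CUBIC))
E
```

```text
(no output)
```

View pics/r.png

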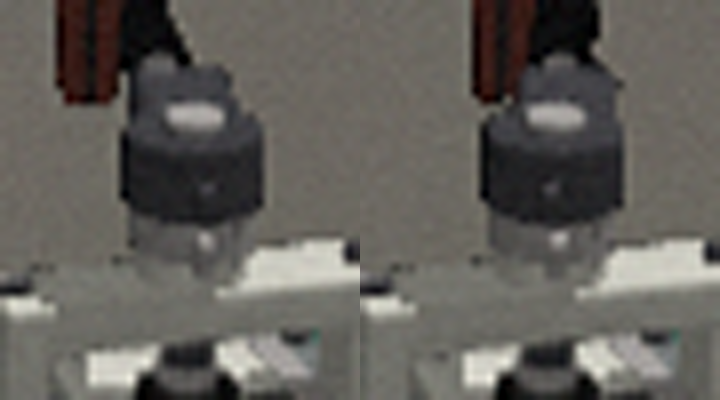

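View pics/s2tc.png

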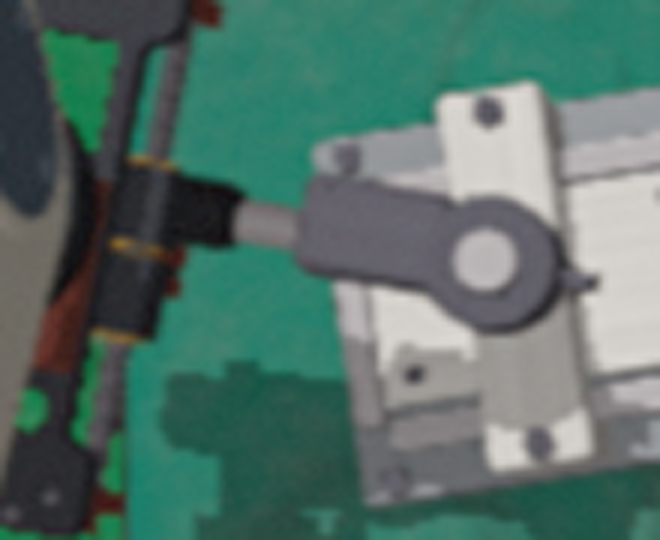

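```bash
python3 - <<'E'
from lev import *
g=cast("top",[(120+268/6,150+222/6)],.105)[0,:2]; th=np.arctan2(*(g-ax)[::-1]); print("lever",np.linalg.norm(g-ax),th,"screw+slip",1.697+.506-th)
h=cast("top",[(120+588/6,150+282/6)],.098)[0,:2]-ax; print("rib",np.arctan2(*(-h)[::-1]))
d=.0193; 
for s in (.85,.87,.885):
    p,q,t=pt(TH0-s,d)
    movel(p,q,v=.04); wait(.1); print(s,np.mean([F(t) for _ in range(4)]),get_time())
snap("side","s3");snap("top","s3t")
L=[cv2.resize(cv2.imread(f"pics/{n}.png")[165:215,270:315],None,fx=8,fy=8,interpolation=cv2.INTER_CUBIC) for n in("s2","s3")]
cv2.imwrite("pics/r3.png",np.hstack(L))
E
```

```text
lever 0.07694961390112424 1.3463625688742904 screw+slip 0.8566374311257099
rib 1.3905517767871118
0.85 6.011967574003435 26.4833
0.87 6.346165003535353 26.8333
0.885 4.8820017596600565 27.1833
```

View pics/r3.png

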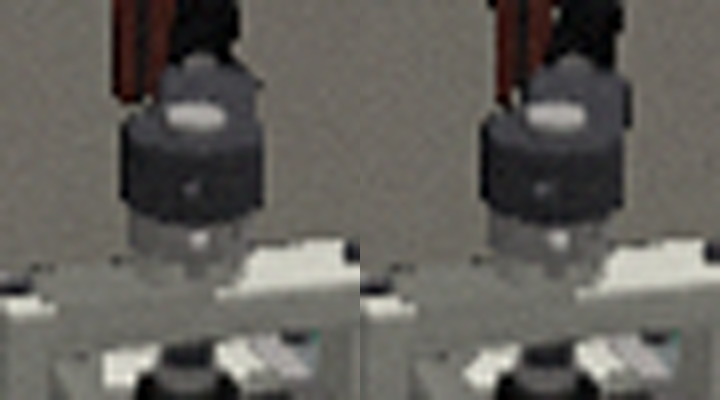

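```bash
python3 - <<'E'
from lev import *
d=.0193
for s in (.90,.92):
    p,q,t=pt(TH0-s,d); movel(p,q,v=.04); wait(.15); print(s,np.mean([F(t) for _ in range(4)]),get_time())
snap("side","s4");snap("top","s4t")
# retreat back slowly along arc then away
for s,dd,v in((.85,d,.04),(.78,d,.05),(.70,d,.05),(.6,d+.03,.1),(.5,.07,.1)):
    p,q,t=pt(TH0-s,dd); movel(p,q,v=v); print(s,F(t))
p=get_tcp_pos(); movel([p[0],p[1],.26],v=.15)
move_pose([.33,.12,.30],down(.3)); print(get_time(),get_ft_force())
snap("side","s5");snap("top","s5t")
L=[cv2.resize(cv2.imread(f"pics/{n}.png")[165:215,270:315],None,fx=8,fy=8,interpolation=cv2.INTER_CUBIC) for n in("s4","s5")]
cv2.imwrite("pics/r5.png",np.hstack(L))
a=cv2.imread("pics/s5t.png"); cv2.imwrite("pics/s5tc.png",cv2.resize(a[140:270,120:300],None,fx=4.4,fy=4.4,interpolation=cv2.INTER_CUBIC))
E
```

```text
0.9 5.014931081768179 27.6833
0.92 4.21720653599367 28.0833
0.85 6.643933388128395
0.78 7.6454692312511225
0.7 -0.2666461721125456
0.6 -0.7803301826266041
0.5 0.009902278512014289
32.15 [ 0.13647658 -0.46019921  0.24784291]
```

View pics/r5.png

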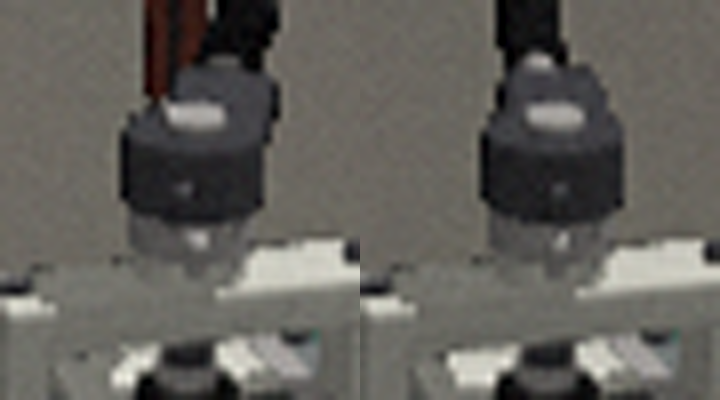

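View pics/s5tc.png

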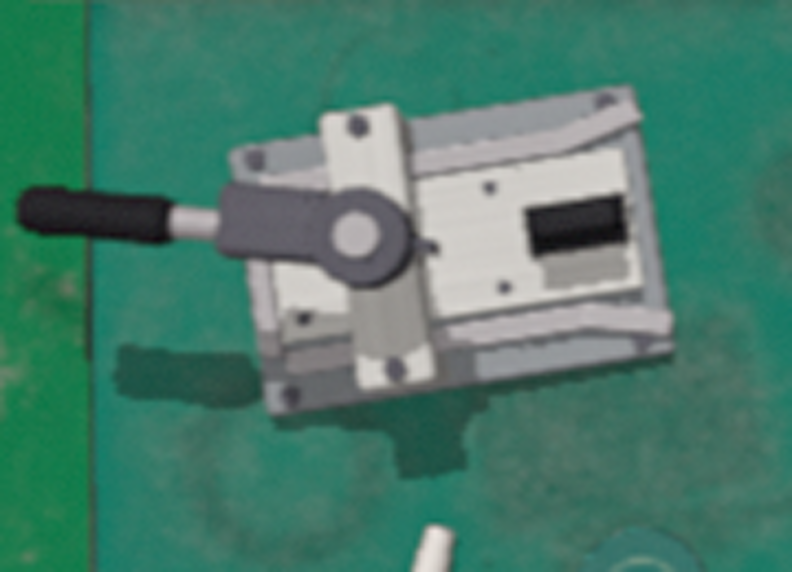

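View pics/s5.png

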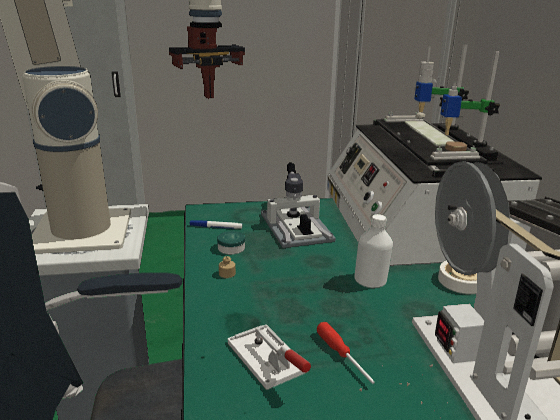

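```bash
python3 - <<'E'
from lev import *
for px in ((195,222),(95,214)):
    g=cast("top",[(120+px[0]/4.4,140+px[1]/4.4)],.105)[0,:2]; th=np.arctan2(*(g-ax)[::-1]); print(np.linalg.norm(g-ax),"screw",1.697+.506-th)
c=np.array([(120+x/4.4,140+y/4.4) for x,y in((622,150),(641,287))]); m=cast("top",c,.022).mean(0)[:2]-ax
u=np.array([np.cos(1.697),np.sin(1.697)]); print("carrier rear along u (home -.120)",m@u, "lat",m@np.array([-u[1],u[0]]))
E
```

```text
0.07650657686055928 screw 0.7665056707033961
0.12200662670404623 screw 0.7577722225938559
carrier rear along u (home -.120) -0.11895037153521153 lat -0.0002214776948782551
```

Every check agrees: the screw reads about 0.76 rad, the ribs are aligned and the carrier is home. I'm handing in.

```bash
python3 -c "
from station import *
print(get_qvel(),get_time()); job_done()"
```

```text
[-0.00705525  0.00989933 -0.00315743  0.00121967  0.00439707 -0.00173379] 32.25
the job is handed in; nothing more can be done
```

The carrier is fully home under the bridge, the clamp is tightened to its first click, and the lever has sprung back. I handed the job in at about 32 s of the 69 s allowed. `job_done()` reports no verdict, so these are my own checks.

- **Carrier:** I carried it past the bottle, lowered it between the guides and slid it in until it met the back stop. Contact came within 0.5 mm of the expected home point. In the last picture its rear edge is 119 mm before the screw axis (120 mm expected) and its centre is within 1 mm of the screw axis sideways. The guides, bridge bolts and hub gave slightly different centre lines, 1 to 2.4 mm off my first estimate. That is well inside the 7 mm tolerance.
- **Clamp:** I pushed the lever round with the closed fingers. The force peaked at about 8–9 N near 0.75 rad, then fell to about 4 N while the collar's rib stood still. I stopped at about 0.17–0.2 rad of slip, short of the stop at 0.25 rad. The force readings were noisy, by roughly 0.7 N, so I relied on the ribs and the lever angle as well.
- **After letting go:** The ribs are aligned again, and the lever angle puts the screw at about 0.76 rad (0.70–0.90 wanted). The arm is clear of everything, and the bottle, tin and weight look unmoved by eye.

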